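# Feel for the filter release of a salvaged cooker hood

## Task

The cooker hood lies upside down on the bench and its mesh grease filter has to be released. The release cup is a black recess somewhere along the black rail in front of the filter: run a fingertip along the top of the rail, keeping in touch with it, to find the cup, then put the fingertip in and push the grey catch inside it back towards the hood's front edge until the filter springs up. Take the finger out so that the catch slides home, do not lift the sprung filter any further, and leave the other things on the bench and the hood where they are.

Things in the scene. Friction and masses are not known exactly. Their poses are not given: they have to be found in the camera images.
- hood: fixed dark steel cooker hood lying upside down, 300 (its x) x 700 (its y) x 153 mm high. Origin: centre of its footprint, on the bench; +x points from its front edge (nearer the robot, x -150) to its rear, +y along the rail, z up. Side panels with round white lamps (|y| 150 to 350, top at z 153) flank the rail and the filter behind it
- rail_middle (a point): fixed point of the hood (x -89, y 0, z 150): on the level top of the rail, midway along it; axes as the hood's. The flat black rail runs 150 mm to either side along y, hood x -150 to -52. The release cup is cut into it: its centre lies on this line up to 100 mm to either side, not measured, different each time
- push_line (a point): fixed point of the hood (x -112, y 0, z 136), level with the middle of the catch's push face; the face lies in hood plane x -112. The cup is an open-topped recess 64 mm along y, x -126 to -66, 24 mm deep (floor at z 126). Its front part holds the grey catch block, 60 along y, top at z 143.5; a space 46 mm along x (-112 to -66) by 64 along y is free for a fingertip
- catch (a joint): travel of the grey spring catch, 0 at rest to 0.012 m fully pushed, along the hood's -x (towards the hood's front edge). It needs about 3 N at first and 7 N at the end, and springs back when let go. From 0.009 m on its tongue is clear of the filter's lip, and the filter springs up
- filter (a joint): angle of the filter about its rear edge (hood x 130), rad: 0 to 0.005 when latched, front edge under the catch's tongue, about 0.11 once it has sprung up by itself (its front edge then stands 20 mm higher); it can be lifted farther by hand
- filter_edge (a point): middle of the upper front edge of the filter (aluminium mesh cassette, 180 x 296 x 12), at hood x -50, z 137.5 when latched
- screwdriver: red-handled screwdriver, 190 long, lying on a side panel of the hood; origin under its middle; must stay where it is
- screw_jar: glass jar of screws with a steel lid, 54 diameter, 70 tall, on a side panel of the hood; origin under its middle; must stay where it is
- duct_collar: thin aluminium duct collar standing open end up on the bench, 100 diameter, 55 tall; origin under its middle; must stay where it is
- tape_roll: brown roll of packing tape lying flat on a side panel of the hood, 96 diameter, 48 tall; origin under its middle; must stay where it is
- tape_measure: yellow and black pocket tape measure, 72 x 40 x 66 tall; origin under its middle; must stay where it is
- carbon_filter: round black charcoal filter disc, 140 diameter, 34 tall; origin under its middle; must stay where it is
- spray_can: spray can with blue label and white cap, 58 diameter, 170 tall; origin under its middle; must stay where it is

How it is judged (in metres and radians):
On the way, in this order (a step that is already met when the one before it is completed fails the run):
1. a fingertip is on top of the rail and stays in touch with it for half a second, the filter still latched (contact force between the fingers and anything else above 0.2 N and x of the grasp point in the frame of hood between -0.17 and -0.02 m and y of the grasp point in the frame of hood between -0.19 and 0.19 m and z of the grasp point in the frame of hood between 0.158 and 0.21 m and value of joint filter below 0.02 rad), for 0.5 s.
2. the catch is pushed back and the filter springs up (value of joint filter above 0.07 rad), for 0.1 s.
At the end, for the whole second after the job is handed in: the filter stands sprung up at 0.07 to 0.2 rad (front edge 12 to 36 mm up) and still, and the catch is back within 3 mm of its rest (value of joint filter between 0.07 and 0.2 rad and velocity of joint filter below 0.05 rad/s and value of joint catch below 0.003 m); the robot touches nothing.
It fails at once if the filter is lifted (past 0.25 rad) instead of only released (value of joint filter above 0.25 rad).
It fails at once if one of the things lying about is moved by more than 30 mm (distance of any of screwdriver, screw_jar, duct_collar, tape_roll, tape_measure, carbon_filter, spray_can from where it was at the start of the episode above 0.03 m).
It also fails if it takes over 64 s, if anything falls off the work surface, if the arm or the gripper's body presses on something with over 40 N, if the wrist force passes 120 N, or if a joint passes its speed limit or range.

## Robot

A 6-joint arm with a two-finger parallel gripper is mounted at the origin on the work surface. World frame = base frame: x ahead of the robot, y to its left, z up, the work surface at z = 0. Lengths are in mm, angles in rad, forces in N, time in s.
With the tool pointing down it reaches from about 275 to 750 mm from the base axis. Payload 10.2 kg.
Tool frame: the origin (TCP) lies at the very end of the fingers, on their centre line; the grasp point (between the pads) lies 19 mm behind it; z points along the fingers, y is the line along which they close (so a half turn about z gives the same grasp; the last joint's range is limited). The gripper opens to 85 mm and grips with 20 to 120 N. Pads are 22 mm wide; open, the fingers measure 114 mm over their backs; the gripper's body (76 mm by 85 mm) begins 54 mm behind the grasp point. The pads swing forward as they close: fully open they stand 13 mm farther back than shut.
Start: joints at [0.933, 0.313, 1.498, -0, 1.331, -0.223], TCP at [211.592, 480.479, 231.294] pointing down, gripper open.
Joint ranges: [-2.94, 2.94], [-0.97, 2.17], [0.19, 2.56], [-1.23, 4.37], [0.02, 3.11], [-2.88, 2.88]. Speed limits (rad/s): [2.39, 2.39, 3.01, 3.14, 3.14, 3.14].

## Interface

Orientations are given as a unit quaternion [w, x, y, z].
In Python, from rig import ctrl gives the robot as it stands.
- The arm moves only by the shell command python3 -m inch 'ROWS' [OPENING] [FORCE]. ROWS is text: rows parted by semicolons, each of 6 numbers parted by spaces: the shift along the tool's x, y, z in mm, then the turn, a rotation vector about the tool's x, y, z in units of 6 degrees (1.0 is 6 degrees). A call has exactly 10 rows; each row shifts and turns the commanded pose from where the row before left it, along the tool's axes as they then stand; what a row does not reach is not made up. A row lasts 1/12 s, in which the tool goes at most 41.7 mm and 7.16 degrees, less where a joint would pass 70% of its speed; a pose out of reach is approached as far as the arm can. A call with a gripper value outside its range is refused whole. OPENING is the opening, from 0 (shut) to 1 (fully open), set as the call begins (- or left out, the last holds). The fingers move at their own pace and stop on an object; FORCE is the grip in N (left out, the last holds). Time passes only in rows, so rows that do not move let the fingers close, or fill a call up. It gives the time, the measured TCP pose, the force, the opening and the grip force at its end, in the units of the state.
- ctrl.sense(): the state, without advancing time (a new reading comes with each control period).
- ctrl.capture(name): name is "scene" or "top" or "wrist"; returns a dict with "image" (400x640x3 uint8, red, green, blue), "intrinsics" (3x3 intrinsics, pixels), "rvec" (rotation vector, rad) and "tvec" (3), from world to camera coordinates, as OpenCV has them. Camera axes: x right, y down, z forward; pixel columns grow to the right and rows downward; lengths in mm; the calibration is good to about 2 mm. A picture is of the moment at which its call begins. There is no depth.
- ctrl.finish_job(): hands the job in; it is judged then, once.
The state is a dict: "time_s": time; "joints": joint angles; "dq": joint speeds; "tau": joint torques, N m; "eef_pos": TCP position; "ee_rot": TCP orientation; "force": force on the tool from outside, world axes, zero at the start; "wrist_torque": the same for the moment, N m; "grip_width": opening from 0.0 (shut) to 1.0 (fully open); "grip_force": force on a finger pad.
Only numpy, scipy, OpenCV 4.12 (cv2) and the standard library are available. Lean on these libraries where they do the work, as an engineer would, in place of code of your own. Each camera call takes 0.05 s, during which the arm holds its last target. There are 200 camera calls.

## Working session

There is one attempt and no reset: what is moved stays moved. The work goes in short steps, Python scripts to look and compute and a shell command to move; the robot and the scene stay as the last step left them, time stands still between calls to the robot, and variables do not carry over. Pictures are saved under pics/ and viewed, at most 10 in all, crops included, and the job is handed in when it is done.

```bash
mkdir -p pics; ls; python3 - <<'E'
from rig import ctrl
import cv2
s=ctrl.sense();print(s)
for n in("scene","top"):
    c=ctrl.capture(n);cv2.imwrite(f"pics/{n}0.png",c["image"][:,:,::-1]);print(n,c["intrinsics"],c["rvec"],c["tvec"])
E
```

```text
pics
{'time_s': 0.0, 'joints': array([ 9.32606760e-01,  3.13438812e-01,  1.49843271e+00,  1.55468530e-05,
        1.33096665e+00, -2.23406337e-01]), 'dq': array([-0.00016572,  0.00071488,  0.00060515,  0.00015821,  0.00012517,
       -0.00100405]), 'tau': array([-1.33855992e-03, -4.12274909e+01, -2.59728670e+01, -3.48667090e-04,
        4.37758208e-03,  9.47535256e-06]), 'eef_pos': array([211.43054119, 480.27427613, 230.74243593]), 'ee_rot': array([-2.66921962e-04,  2.05909884e-01,  9.78570760e-01, -5.62707205e-04]), 'force': array([-0.33399319, -0.0656369 ,  0.08757243]), 'wrist_torque': array([ 0.00811625, -0.0231124 ,  0.02353221]), 'grip_force': 0.0, 'grip_width': 1.0006383938939254}
scene [[463.01414498   0.         320.99334777]
 [  0.         463.01414498 198.13690178]
 [  0.           0.           1.        ]] [ 1.00764113  2.45619479 -1.05410692] [ 434.62444168 -195.35169851 1845.410753  ]
top [[465.80672256   0.         314.99830521]
 [  0.         465.80672256 200.82098002]
 [  0.           0.           1.        ]] [ 2.16609014 -2.12134321  0.13827816] [ -11.75330221  626.40339558 1489.75470964]
```

View pics/scene0.png

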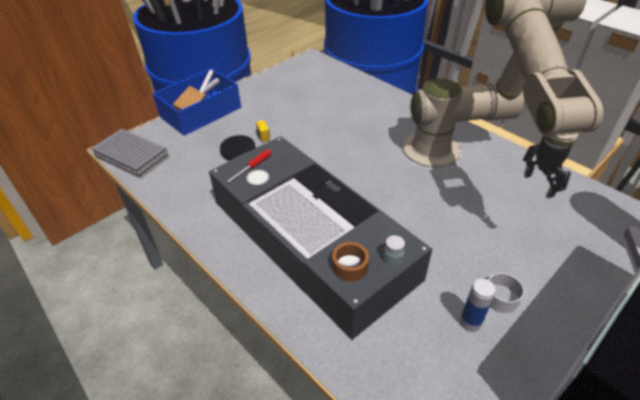

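View pics/top0.png

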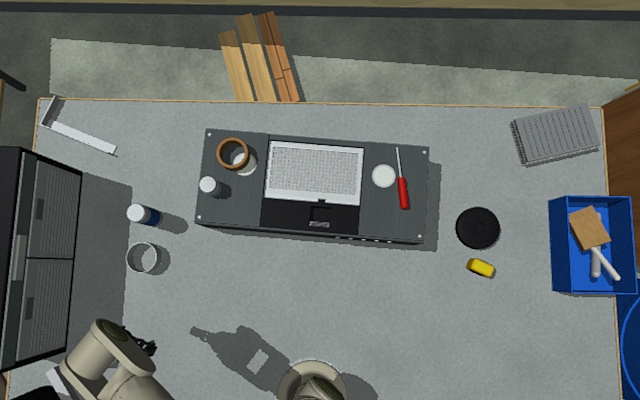

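The scene picture shows the hood with its rail and cup on the robot's side. In the top picture the filter is at about (314,172) and the black rail at about (310,217). The cup is near (320,214), with the grey catch at (319,224). I'll measure these next.

```bash
cat >h.py <<'E'
import numpy as np,cv2
from rig import ctrl
def ray(c,uv,z):
    R=cv2.Rodrigues(np.array(c["rvec"],float))[0];t=np.array(c["tvec"],float).ravel()
    K=c["intrinsics"];d=R.T@np.linalg.solve(K,np.array([uv[0],uv[1],1.]));o=-R.T@t
    return o+d*(z-o[2])/d[2]
E
python3 - <<'E'
from h import *
c=ctrl.capture("top");im=c["image"];g=cv2.cvtColor(im,cv2.COLOR_RGB2GRAY)
m=np.zeros_like(g);m[135:212,255:372]=(g[135:212,255:372]>150)*255
m=cv2.morphologyEx(m,cv2.MORPH_CLOSE,np.ones((7,7)))
k=max(cv2.findContours(m,0,2)[0],key=cv2.contourArea);r=cv2.minAreaRect(k)
P=[ray(c,p,138) for p in cv2.boxPoints(r)];print(r);print(np.round(P,1))
print([np.linalg.norm(P[i]-P[i-1]).round(1) for i in range(4)])
# white corner screws
for s in[(209,131),(425,151),(420,240),(199,217)]:
    w=g[s[1]-5:s[1]+6,s[0]-5:s[0]+6].astype(float);w=np.clip(w-140,0,None);yy,xx=np.mgrid[-5:6,-5:6]
    if w.sum():print("screw",p:=(s[0]+(w*xx).sum()/w.sum(),s[1]+(w*yy).sum()/w.sum()),ray(c,p,153).round(1))
print("catch",ray(c,(319.5,224.5),143.5).round(1))
cv2.imwrite("pics/c1.png",cv2.resize(im[120:250,190:440,::-1],None,fx=3.2,fy=3.2,interpolation=cv2.INTER_CUBIC))
E
```

```text
((313.96209716796875, 172.45518493652344), (94.6718521118164, 56.55397415161133), 4.763641834259033)
[[ 623.   156.9  138. ]
 [ 802.6  148.7  138. ]
 [ 782.9 -148.2  138. ]
 [ 604.3 -135.   138. ]]
[np.float64(292.5), np.float64(179.8), np.float64(297.6), np.float64(179.0)]
screw (np.float64(208.72011251758087), np.float64(130.29957805907173)) [827.3 337.3 153. ]
screw (np.float64(426.28808864265926), np.float64(151.45429362880887)) [ 772.4 -341.1  153. ]
screw (np.float64(419.1747967479675), np.float64(235.66666666666666)) [ 511.4 -316.6  153. ]
screw (np.float64(198.67529411764707), np.float64(216.43764705882353)) [555.9 353.5 153. ]
catch [539.8 -15.2 143.5]
```

View pics/c1.png

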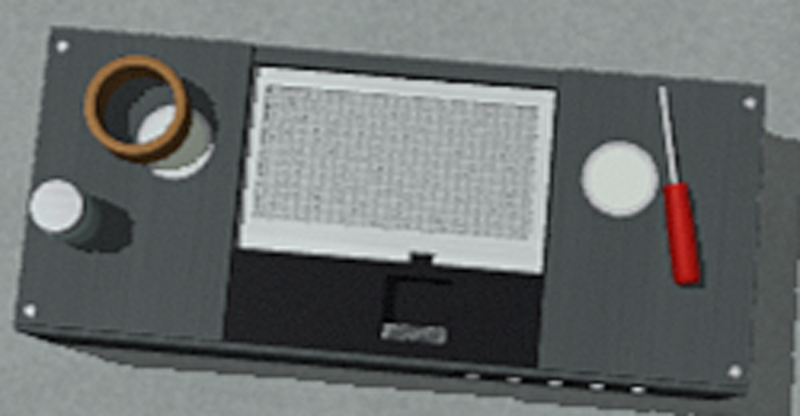

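```bash
python3 -m inch '0 0 0 0 0 -0.83; 0 0 0 0 0 -0.83; 0 0 0 0 0 -0.83; 0 0 0 0 0 -0.84; -20 -20 0 0 0 0; -25 -25 0 0 0 0; -25 -25 0 0 0 0; -25 -25 0 0 0 0; -25 -25 0 0 0 0; -25 -25 0 0 0 0' 0 40
python3 -m inch '-25 -25 0 0 0 0; -25 -25 0 0 0 0; -25 -25 0 0 0 0; -25 -25 0 0 0 0; -25 -25 0 0 0 0; -25 -25 0 0 0 0; -25 -25 0 0 0 0; -25 -25 0 0 0 0; -25 -25 0 0 0 0; 0 0 0 0 0 0'
cat >>h.py <<'E'
from scipy.spatial.transform import Rotation as Ro
A=-.066;O=np.array([663.3,8.2])
def hood(p): d=np.array(p[:2])-O; return np.array([d@[np.cos(A),np.sin(A)],d@[-np.sin(A),np.cos(A)],p[2]]).round(1)
def st():
    s=ctrl.sense();q=s["ee_rot"];R=Ro.from_quat([q[1],q[2],q[3],q[0]]).as_matrix()
    print("t",s["time_s"],"hood",hood(s["eef_pos"]),"F",s["force"].round(2),"grip",round(s["grip_width"],2),"toolx yaw",np.degrees(np.arctan2(R[1,0],R[0,0])).round(1),"tz",R[:,2].round(3))
E
python3 -c "
from h import *
st();c=ctrl.capture('wrist');cv2.imwrite('pics/w1.png',c['image'][:,:,::-1]);print(c['intrinsics'],c['rvec'],c['tvec'])"
```

```text
time_s: 0.98
eef_pos: [347.4, 324.8, 231.2]
ee_rot: [-0.0, 0.033, 0.999, -0.0]
force: [0.9, 0.9, -0.4]
grip_width: 0.001
grip_force: 0.0
time_s: 1.82
eef_pos: [559.0, 82.3, 230.3]
ee_rot: [-0.0, 0.035, 0.999, -0.001]
force: [0.4, 0.4, -0.2]
grip_width: 0.002
grip_force: 0.0
t 1.8167 hood [-108.9   67.1  230.3] F [ 0.37  0.43 -0.16] grip 0.0 toolx yaw 175.9 tz [-0.    -0.001 -1.   ]
[[291.40715931   0.         321.39176006]
 [  0.         291.40715931 192.54930399]
 [  0.           0.           1.        ]] [-2.13652978 -1.99058534 -0.28337767] [-120.68168301 -566.25723356  223.06179013]
```

View pics/w1.png

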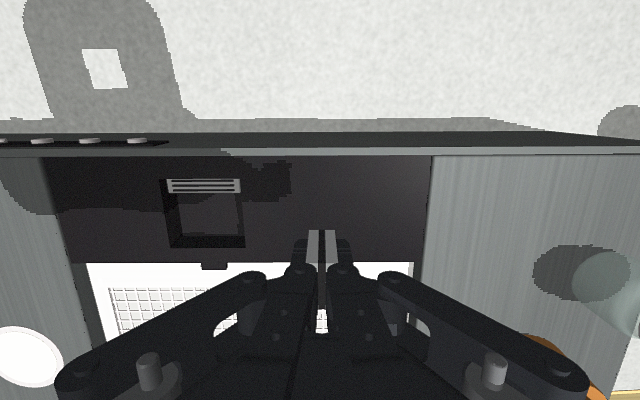

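The wrist picture shows the whole cup, with its rim from about (163,179) to (244,248). The grey catch is at its front, spanning (167..240, 180..192). The rail runs from x 42 to 432.

```bash
python3 -c "
from h import *
c=ctrl.capture('wrist');g=cv2.cvtColor(c['image'],cv2.COLOR_RGB2GRAY)
for n,p,z in[('rimFL',(163,179),150),('rimFR',(241,178),150),('rimRR',(244,247),150),('rimRL',(171,248),150),('catchL',(167,186),143.5),('catchR',(240,185),143.5),('railL',(42,158),150),('railR',(431,155),150),('railrearR',(414,262),150),('railrearL',(72,263),150)]: print(n,hood(ray(c,p,z)))
st()"
```

```text
rimFL [-128.   -55.9  150. ]
rimFR [-128.6    5.4  150. ]
rimRR [-69.    3.1 150. ]
rimRL [-68.3 -58.4 150. ]
catchL [-120.6  -57.1  143.5]
catchR [-121.2    2.3  143.5]
railL [-144.9 -146.3  150. ]
railR [-146.1  152.6  150. ]
railrearR [-54.3 147.4 150. ]
railrearL [ -54.5 -145.2  150. ]
t 1.9167 hood [-111.7   70.7  230.6] F [0.04 0.36 0.44] grip -0.0 toolx yaw 176.1 tz [-0.001  0.    -1.   ]
```

```bash
python3 -m inch '-8 -14 10 0 0 0; -8 -14 14 0 0 0; -8 -13 14 0 0 0; 0 0 14 0 0 0; 0 0 10 0 0 0; 0 0 6 0 0 0; 0 0 4 0 0 0; 0 0 2 0 0 0; 0 0 0 0 0 0; 0 0 0 0 0 0'; python3 -c "
from h import *
st()"
python3 -m inch '0 0 1 0 0 0; 0 0 1 0 0 0; 0 0 1 0 0 0; 0 0 1 0 0 0; 0 0 1 0 0 0; 0 0 0 0 0 0; 0 0 0 0 0 0; 0 0 0 0 0 0; 0 0 0 0 0 0; 0 0 0 0 0 0'; python3 -c "
from h import *
st()"
```

```text
time_s: 2.75
eef_pos: [577.7, 44.6, 157.9]
ee_rot: [0.0, 0.033, 0.999, -0.0]
force: [-0.4, 0.1, -0.1]
grip_width: 0.001
grip_force: 0.0
t 2.75 hood [-87.8  30.7 157.9] F [-0.4   0.13 -0.09] grip 0.0 toolx yaw 176.2 tz [ 0.001 -0.    -1.   ]
time_s: 3.58
eef_pos: [577.6, 44.4, 152.3]
ee_rot: [0.0, 0.033, 0.999, 0.0]
force: [0.4, 0.7, -0.2]
grip_width: -0.004
grip_force: 0.0
t 3.5833 hood [-87.9  30.4 152.3] F [ 0.39  0.66 -0.22] grip -0.0 toolx yaw 176.2 tz [ 0.  0. -1.]
```

```bash
python3 -m inch '0 0 1 0 0 0; 0 0 0 0 0 0; 0 0 1 0 0 0; 0 0 0 0 0 0; 0 0 1 0 0 0; 0 0 0 0 0 0; 0 0 0.5 0 0 0; 0 0 0 0 0 0; 0 0 0 0 0 0; 0 0 0 0 0 0'
```

```text
time_s: 4.42
eef_pos: [577.6, 44.3, 150.0]
ee_rot: [0.0, 0.033, 0.999, -0.0]
force: [-4.5, -0.3, 9.6]
grip_width: -0.002
grip_force: 4.8
```

In contact at z 150 with 9.6 N. Now I'll slide along the rail towards the cup.

```bash
for i in 1; do python3 -m inch '0 -2 0 0 0 0; 0 -3 0 0 0 0; 0 -3 0 0 0 0; 0 -3 0 0 0 0; 0 -3 0 0 0 0; 0 -3 0 0 0 0; 0 -3 0 0 0 0; 0 -3 0 0 0 0; 0 -3 0 0 0 0; 0 -3 0 0 0 0'; done; python3 -c "
from h import *
st()"
python3 -m inch '0 -3 0 0 0 0; 0 -3 0 0 0 0; 0 -3 0 0 0 0; 0 -3 0 0 0 0; 0 -3 0 0 0 0; 0 -3 0 0 0 0; 0 -3 0 0 0 0; 0 0 0 0 0 0; 0 0 0 0 0 0; 0 0 0 0 0 0'; python3 -c "
from h import *
st()"
```

```text
time_s: 5.25
eef_pos: [576.4, 16.2, 150.0]
ee_rot: [0.001, 0.033, 0.999, 0.001]
force: [-0.7, 4.8, 7.2]
grip_width: -0.004
grip_force: 3.5
t 5.25 hood [-87.2   2.3 150. ] F [-0.71  4.75  7.17] grip -0.0 toolx yaw 176.2 tz [ 0.003  0.001 -1.   ]
time_s: 6.08
eef_pos: [574.3, -5.5, 148.8]
ee_rot: [-0.0, 0.033, 0.999, 0.0]
force: [-1.0, -0.1, 0.0]
grip_width: -0.005
grip_force: 0.0
t 6.0833 hood [-87.9 -19.5 148.8] F [-0.96 -0.11  0.01] grip -0.01 toolx yaw 176.2 tz [-0.  0. -1.]
```

The force fell to zero and the tip is free at y −19.5, so it is over the cup. Next: centre it, go in, and push.

```bash
python3 -m inch '0 -4 0 0 0 0; 0 -4 0 0 0 0; 0 -2 2 0 0 0; 0 0 3 0 0 0; 0 0 3 0 0 0; 0 0 3 0 0 0; 0 0 3 0 0 0; 0 0 3 0 0 0; 0 0 0 0 0 0; 0 0 0 0 0 0'; python3 -c "
from h import *
st();c=ctrl.capture('wrist');cv2.imwrite('pics/w2.png',c['image'][:,:,::-1])"
```

```text
time_s: 6.92
eef_pos: [573.6, -15.4, 131.6]
ee_rot: [-0.0, 0.033, 0.999, 0.0]
force: [-0.3, 0.5, 0.2]
grip_width: 0.001
grip_force: 0.0
t 6.9167 hood [-88.  -29.5 131.6] F [-0.31  0.52  0.22] grip 0.0 toolx yaw 176.2 tz [-0.  0. -1.]
```

View pics/w2.png

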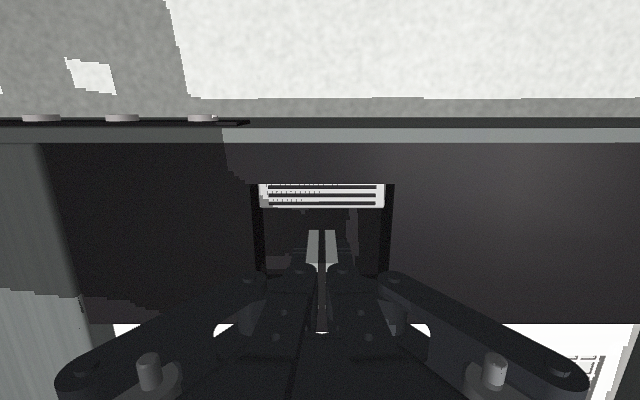

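The tip is centred in the cup (rim columns 252 to 393, tip at 321), and the catch is ahead at rows 183–208. I'll push along tool +x.

```bash
python3 -m inch '2 0 0 0 0 0; 2 0 0 0 0 0; 2 0 0 0 0 0; 2 0 0 0 0 0; 2 0 0 0 0 0; 2 0 0 0 0 0; 0 0 0 0 0 0; 0 0 0 0 0 0; 0 0 0 0 0 0; 0 0 0 0 0 0'; python3 -m inch '1 0 0 0 0 0; 1 0 0 0 0 0; 1 0 0 0 0 0; 1 0 0 0 0 0; 1 0 0 0 0 0; 1 0 0 0 0 0; 0 0 0 0 0 0; 0 0 0 0 0 0; 0 0 0 0 0 0; 0 0 0 0 0 0'; python3 -c "
from h import *
st()"
```

```text
time_s: 7.8
eef_pos: [561.7, -14.7, 131.8]
ee_rot: [0.0, 0.033, 0.999, -0.0]
force: [-0.0, -0.1, -0.0]
grip_width: -0.002
grip_force: 0.0
time_s: 8.63
eef_pos: [556.6, -14.4, 131.8]
ee_rot: [0.001, 0.033, 0.999, -0.0]
force: [7.2, 0.5, -4.0]
grip_width: 0.002
grip_force: 3.1
t 8.6333 hood [-105.   -29.6  131.8] F [ 7.2   0.53 -3.96] grip 0.0 toolx yaw 176.2 tz [ 0.003 -0.    -1.   ]
```

```bash
python3 -m inch '1 0 0 0 0 0; 1 0 0 0 0 0; 1 0 0 0 0 0; 1 0 0 0 0 0; 1 0 0 0 0 0; 1 0 0 0 0 0; 0 0 0 0 0 0; 0 0 0 0 0 0; 0 0 0 0 0 0; 0 0 0 0 0 0'; python3 -c "
from h import *
st()"; python3 -m inch '1 0 0 0 0 0; 1 0 0 0 0 0; 0.5 0 0 0 0 0; 0 0 0 0 0 0; 0.5 0 0 0 0 0; 0 0 0 0 0 0; 0 0 0 0 0 0; 0 0 0 0 0 0; 0 0 0 0 0 0; 0 0 0 0 0 0';python3 -c "
from h import *
st();c=ctrl.capture('wrist');cv2.imwrite('pics/w3.png',c['image'][:,:,::-1])"
```

```text
time_s: 9.47
eef_pos: [550.4, -14.0, 131.8]
ee_rot: [0.001, 0.033, 0.999, -0.0]
force: [4.0, 0.3, -3.5]
grip_width: -0.002
grip_force: 2.6
t 9.4667 hood [-111.2  -29.6  131.8] F [ 4.04  0.31 -3.47] grip -0.0 toolx yaw 176.2 tz [ 0.002 -0.    -1.   ]
time_s: 10.3
eef_pos: [547.6, -13.8, 131.9]
ee_rot: [0.001, 0.033, 0.999, -0.0]
force: [5.6, 0.0, -3.9]
grip_width: 0.003
grip_force: 2.9
t 10.3 hood [-114.   -29.6  131.9] F [ 5.59  0.05 -3.94] grip 0.0 toolx yaw 176.2 tz [ 0.003 -0.    -1.   ]
```

View pics/w3.png

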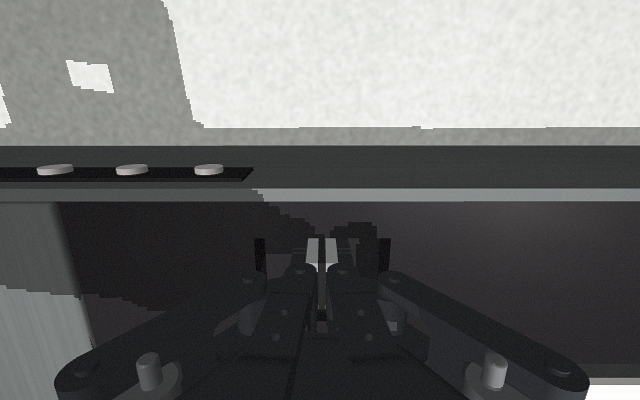

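The catch has gone back under the rail front: the rim at row 238 now meets the fingertip, and no grey shows. I'll push a little farther and check the filter in the scene camera.

```bash
python3 -m inch '0.5 0 0 0 0 0; 0.5 0 0 0 0 0; 0.5 0 0 0 0 0; 0.5 0 0 0 0 0; 0 0 0 0 0 0; 0 0 0 0 0 0; 0 0 0 0 0 0; 0 0 0 0 0 0; 0 0 0 0 0 0; 0 0 0 0 0 0';python3 -c "
from h import *
st();c=ctrl.capture('scene')
a=cv2.imread('pics/scene0.png')[150:290,200:400];b=c['image'][150:290,200:400,::-1]
cv2.imwrite('pics/s2.png',cv2.resize(np.hstack([a,b]),None,fx=2,fy=2,interpolation=cv2.INTER_CUBIC))"
```

```text
time_s: 11.18
eef_pos: [547.2, -13.9, 131.9]
ee_rot: [0.004, 0.033, 0.999, -0.0]
force: [15.7, 0.4, -9.5]
grip_width: -0.003
grip_force: 7.8
t 11.1833 hood [-114.4  -29.7  131.9] F [15.65  0.41 -9.54] grip -0.0 toolx yaw 176.2 tz [ 0.007 -0.001 -1.   ]
```

View pics/s2.png

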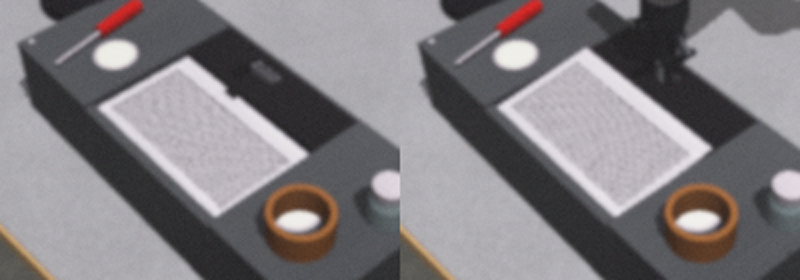

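The right half shows the filter sprung up: its front edge is raised and the notch is hidden. The catch is at its end stop. I'll back the finger off and go straight up.

```bash
python3 -m inch '-2 0 0 0 0 0; -2 0 0 0 0 0; -3 0 0 0 0 0; -3 0 0 0 0 0; -3 0 0 0 0 0; -3 0 0 0 0 0; -1 0 0 0 0 0; 0 0 0 0 0 0; 0 0 -4 0 0 0; 0 0 -6 0 0 0'; python3 -m inch '0 0 -10 0 0 0; 0 0 -12 0 0 0; 0 0 -12 0 0 0; 0 0 -12 0 0 0; 0 0 -12 0 0 0; 0 0 -12 0 0 0; 0 0 -12 0 0 0; 0 0 -8 0 0 0; 0 0 0 0 0 0; 0 0 0 0 0 0'; python3 -m inch '0 0 0 0 0 0; 0 0 0 0 0 0; 0 0 0 0 0 0; 0 0 0 0 0 0; 0 0 0 0 0 0; 0 0 0 0 0 0; 0 0 0 0 0 0; 0 0 0 0 0 0; 0 0 0 0 0 0; 0 0 0 0 0 0'; python3 -c "
from h import *
st();c=ctrl.capture('wrist')['image'];d=ctrl.capture('scene')['image'][150:290,200:400]
d=cv2.resize(d,(400,280));o=np.zeros((530,640,3),np.uint8);o[:250]=c[:250];o[250:,:400]=d
cv2.imwrite('pics/e.png',o[:,:,::-1])"
```

```text
time_s: 12.07
eef_pos: [561.2, -14.6, 141.8]
ee_rot: [-0.001, 0.033, 0.999, 0.0]
force: [0.6, -0.6, -1.0]
grip_width: 0.0
grip_force: 0.0
time_s: 12.9
eef_pos: [561.6, -14.7, 232.1]
ee_rot: [0.0, 0.033, 0.999, -0.0]
force: [-0.0, 0.1, -0.3]
grip_width: -0.0
grip_force: 0.0
time_s: 13.73
eef_pos: [561.7, -14.7, 231.8]
ee_rot: [0.0, 0.033, 0.999, -0.0]
force: [-0.0, -0.4, 1.1]
grip_width: -0.002
grip_force: 0.0
t 13.7333 hood [-99.9 -29.6 231.8] F [-0.01 -0.36  1.12] grip -0.0 toolx yaw 176.2 tz [ 0. -0. -1.]
```

View pics/e.png

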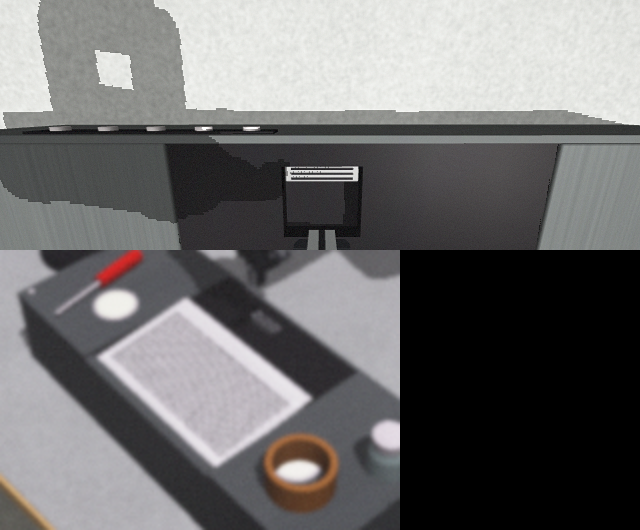

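The catch is home: the grey block shows again at (322,174). The filter is still sprung up, and the arm is clear.

```bash
python3 -c "
from rig import ctrl
print(ctrl.finish_job())"
```

```text
the job is handed in; nothing more can be done
None
```

I found the release cup by sliding a fingertip along the rail and pushed the catch to its stop. The filter sprung up, the catch slid home, and the job was handed in at about 14 s; the hand-in gave no verdict.

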